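# Find the stamped cell crate and send it to the dispatch line

### The job

Without pinching, lifting or carrying anything, tip both grey crates over towards the robot with the fingertips, one after the other, so that each lies on its side with its open end to the robot and its underside facing away. When both are down, find the one with the ring stamp on its underside and push it towards the robot until the middle of its leading edge (the open end) rests on the dark dispatch line; leave the other crate short of the line, and leave the rest of the things on the shelf alone.

Things in the scene. Friction and masses are not known exactly. Their poses are not given: they have to be found in the camera images.
- crate_a: One of two identical deep open crates, grey plastic, empty, 0.3 kg; either may be on the left. 76 (its x) x 110 (y) x 108 mm high (z), walls 5 mm. Origin: centre of underside; z points out of the mouth, x away from the robot at the start (yaw within 0.15 rad). Pulled to the robot at the top of its far face it tips on its near lower edge without sliding, topples at a lean of about 40 degrees, then lies 76 mm high.
- crate_b: One of two identical deep open crates, grey plastic, empty, 0.3 kg; either may be on the left. 76 (its x) x 110 (y) x 108 mm high (z), walls 5 mm. Origin: centre of underside; z points out of the mouth, x away from the robot at the start (yaw within 0.15 rad). Pulled to the robot at the top of its far face it tips on its near lower edge without sliding, topples at a lean of about 40 degrees, then lies 76 mm high.
- stamp (a point): Centre of the stamp: a dark inked ring of 58 mm outer diameter with a bar across it, in the middle of the underside of one of the two crates (so this point coincides with that crate's origin). Seen only once the crate is tipped; the other crate's underside is blank.
- rim_a (a point): Centre of the open mouth of crate_a, in the plane of the rim, 108 mm along the crate's z from its origin.
- rim_b (a point): Centre of the open mouth of crate_b, 108 mm along that crate's z from its origin.
- line_mid (a point): Middle of the dispatch line: a flat dark strip on the shelf between the robot and the crates, 40 mm wide (its x, which points away from the robot, yaw within 0.06 rad) and 640 mm long (its y), nothing that catches.
- switch: Bystander: black bakelite switch housing, 55 x 75 mm, 55 mm high, loose, outboard on the left. Origin: centre of its underside.
- ring_1: Bystander: flat brass ring terminal, 47 mm long with its shank, up to 11 mm high, loose, between the two crates. Origin: under the centre of its ring.
- ring_2: Bystander: second brass ring terminal, like ring_1, nearer the robot, about midway between the crates' paths.
- clamp: Bystander: stubby red plastic jump clamp, about 90 x 50 mm, 22 mm high, loose, outboard on the right. Origin: under its pivot.
- pack: Bystander: matte grey lithium cell pack, 70 x 90 mm, 63 mm high over its brass studs, loose, outboard on the right. Origin: centre of its underside.
- wrench: Bystander: steel wrench, 160 mm long, lying flat outboard on the left. Origin: under its middle.

How it is judged:
On the way, in this order (a step that is already met when the one before it is completed fails the run):
1. one crate lies on its side, open end to the robot, the other still stands (((angle between crate_a's own z axis and vertical between 1.45 and 1.7 rad and angle between the z axis of crate_a and the x axis of line_mid, either way round below 0.6 rad and z of line_mid in the frame of crate_a above 0 m and angle between crate_b's own z axis and vertical below 0.15 rad) or (angle between crate_b's own z axis and vertical between 1.45 and 1.7 rad and angle between the z axis of crate_b and the x axis of line_mid, either way round below 0.6 rad and z of line_mid in the frame of crate_b above 0 m and angle between crate_a's own z axis and vertical below 0.15 rad))), for 0.2 s.
2. both crates lie on their sides, open ends to the robot, beyond the line (angle between crate_a's own z axis and vertical between 1.45 and 1.7 rad and angle between the z axis of each of crate_a, crate_b and the x axis of line_mid, either way round below 0.6 rad and z of line_mid in the frame of crate_a above 0 m and angle between crate_b's own z axis and vertical between 1.45 and 1.7 rad and z of line_mid in the frame of crate_b above 0 m and x of each of rim_a, rim_b in the frame of line_mid above 0.03 m and linear speed of each of crate_a, crate_b below 0.02 m/s), for 0.2 s.
3. the stamped crate's open end is on the line (angle between crate_a's own z axis and vertical between 1.45 and 1.7 rad and angle between the z axis of each of crate_a, crate_b and the x axis of line_mid, either way round below 0.6 rad and z of line_mid in the frame of crate_a above 0 m and angle between crate_b's own z axis and vertical between 1.45 and 1.7 rad and z of line_mid in the frame of crate_b above 0 m and x of rim_a in the frame of line_mid between -0.022 and 0.022 m and y of rim_a in the frame of line_mid between -0.32 and 0.32 m and x of rim_b in the frame of line_mid above 0.03 m), for 0.2 s.
At the end, for the whole second after the job is handed in: Both crates at rest on their sides (within 7 degrees), open ends to the robot, within 34 degrees of square to the line; the stamped one has the middle of its rim within 22 mm of the centre line and within its length; the other one's rim is at least 30 mm beyond the centre line (all of step 3 and linear speed of each of crate_a, crate_b below 0.02 m/s); the robot touches nothing.
It fails at once if a crate is lifted or carried (underside centre more than 65 mm up, or more than 20 mm up while upright) (height (world z) of any of crate_a, crate_b above 0.065 m or (height (world z) of crate_a above 0.02 m and angle between crate_a's own z axis and vertical below 0.2 rad) or (height (world z) of crate_b above 0.02 m and angle between crate_b's own z axis and vertical below 0.2 rad)).
It fails at once if one of the other things on the shelf is moved by more than 20 mm (distance of any of switch, ring_1, ring_2, clamp, pack, wrench from where it was at the start of the episode above 0.02 m).
It also fails if it takes over 58 s, if anything falls off the work surface, if the arm or the gripper's body presses on something with over 40 N, if the wrist force passes 120 N, or if a joint passes its speed limit or range.

### The arm

A 7-joint arm with a two-finger parallel gripper is mounted at the origin on the work surface. World frame = base frame: x ahead of the robot, y to its left, z up, the work surface at z = 0. Lengths are in m, angles in rad, forces in N, time in s.
With the tool pointing down it reaches from about 0.4 to 0.875 m from the base axis. Payload 19.3 kg.
Tool frame: the origin (TCP) lies between the finger pads; the fingertips stand ahead of it and the grasp point (between the pads) lies 8 mm behind it (robot.finger_overhang is the z of the fingertips in the tool frame, in m); z points along the fingers, y is the direction in which the jaws open and shut (so a half turn about z gives the same grasp; the last joint's range is limited). The gripper opens to 85 mm and grips with 20 to 120 N. Pads are 22 mm wide; open, the fingers measure 114 mm over their backs; the gripper's body (76 mm by 85 mm) begins 54 mm behind the grasp point. The pads swing forward as they close: fully open they stand 13 mm farther back than shut.
Start: joints at [-0.07, 0.521, -0.036, 1.599, 0.021, 1.021, -0.113], TCP at [0.625, -0, 0.242] pointing down, gripper open.
Joint ranges: [-2.91, 2.91], [-0.3, 2.13], [-1.5, 1.42], [0.17, 2.43], [-1.26, 4.41], [0.16, 1.93], [-2.52, 2.52]. Speed limits (rad/s): [1.89, 1.89, 2.39, 2.39, 3.01, 3.01, 3.01].

### API

Orientations are given as [roll, pitch, yaw] about the fixed x, y, z axes, in that order (R = Rz(yaw) Ry(pitch) Rx(roll)).
In Python, from bench import readout, snapshot, robot gives the robot as it stands.
- The arm moves only by the tool apply_moves, never from a script. Its argument "deltas" is a list of rows, each an object of numbers: "x", "y", "z": the shift along the tool's x, y, z in m; "roll": the turn about the tool's z in degrees. A call has 1 to 20 rows; each row is the pose to reach, as a shift and turn from the pose commanded when the call began, along the tool's axes at that moment; what a row does not reach only later rows make up. A row lasts 1/12 s, in which the tool goes at most 41.7 mm and 7.16 degrees, less where a joint would pass 70% of its speed; a pose out of reach is approached as far as the arm can. A call with a gripper value outside its range is refused whole. "grip" is the closure, from -1 (fully open) to 1 (shut), set as the call begins (left out, the last holds). The fingers move at their own pace and stop on an object; the grip force is fixed at half the most. Time passes only in rows, so rows that repeat a pose let the fingers close. It gives the time, the measured TCP pose, the force and the opening at its end, in the units of the state.
- readout.get_obs(): the state, without advancing time (a new reading comes with each control period).
- snapshot(name): name is "scene" or "side" or "wrist"; returns a dict with "image" (420x560x3 uint8, blue, green, red), "vertical_fov" (degrees; the focal length in pixels is half the picture's height over the tangent of half this angle, whatever the lens; pixels are square), "cx", "cy" (the principal point, pixels), "k1" (the pictures are not rectified: a ray, as slopes to the right and down, at radius r is drawn at 1 + k1 r^2 times it, then the intrinsics apply), "R" (3x3) and "t" (3): a world point X has camera coordinates R X + t. Camera axes: x right, y down, z forward; pixel columns grow to the right and rows downward; lengths in m; the calibration is good to about 2 mm. A picture is of the moment at which its call begins. There is no depth.
- robot.hand_in(): hands the job in, once; it reports no verdict.
The state is a dict: "time": time; "joint_pos": joint angles; "qd": joint speeds; "joint_torque": joint torques, N m; "ee_pos": TCP position; "tcp_rot": TCP orientation; "wrist_force": force on the tool from outside, world axes, zero at the start; "torque": the same for the moment, N m; "width": finger opening in m.
Only numpy, scipy, OpenCV 4.12 (cv2) and the standard library are available. Lean on these libraries where they do the work, as an engineer would, in place of code of your own. Each camera call takes 0.05 s, during which the arm holds its last target.

## Working session

There is one attempt and no reset: what is moved stays moved. The work goes in short steps, Python scripts to look and compute and a tool call to move; the robot and the scene stay as the last step left them, time stands still between calls to the robot, and variables do not carry over. Pictures are saved under pics/ and viewed, and the job is handed in when it is done.

Besides the shell and the picture viewer there is one more tool, called after ">>>" by a JSON object that holds its "api" and its "payload", one argument or row to a line. apply_moves: Moves the arm, as the interface text tells. Its arguments: {"type":"object","properties":{"deltas":{"type":"array"},"grip":{"type":"number"}},"required":["deltas"]}

```bash
ls; mkdir -p pics; python3 - <<'E'
from bench import readout, snapshot, robot
import cv2, numpy as np
print(robot.finger_overhang)
o=readout.get_obs(); print({k:np.round(v,3) for k,v in o.items()})
for n in ["scene","side","wrist"]:
    s=snapshot(n); cv2.imwrite(f"pics/{n}0.png",s["image"]); 
    import pickle; pickle.dump(s,open(f"pics/{n}0.pkl","wb"))
    print(n,s["vertical_fov"],s["cx"],s["cy"],s["k1"],np.round(-s["R"].T@s["t"],3),np.round(s["R"],3).tolist())
E
```

```text
pics
0.011
{'time': np.float64(0.0), 'joint_pos': array([-0.07 ,  0.522, -0.036,  1.6  ,  0.021,  1.021, -0.113]), 'qd': array([ 0.001,  0.002,  0.001,  0.002,  0.001,  0.001, -0.001]), 'joint_torque': array([-4.0000e-03, -9.2711e+01,  1.9780e+00, -3.6993e+01,  1.8000e-02,
        8.0000e-03, -0.0000e+00]), 'ee_pos': array([ 0.625, -0.   ,  0.242]), 'tcp_rot': array([-3.14 ,  0.   ,  1.571]), 'wrist_force': array([ 0.187, -0.084,  0.244]), 'torque': array([0.001, 0.04 , 0.02 ]), 'width': np.float64(0.085)}
scene 51.51749769629916 282.98437448895726 205.04934403171177 0.0003436851466704827 [ 1.023 -0.312  0.897] [[0.559, 0.829, 0.005], [0.676, -0.453, -0.581], [-0.479, 0.328, -0.814]]
side 49.47028653570085 283.8097423549256 211.93991869103968 -0.0732151601934921 [0.296 1.001 0.809] [[-0.969, -0.247, -0.022], [-0.128, 0.573, -0.81], [0.213, -0.781, -0.587]]
wrist 69.55086494417014 280.9619321435146 215.12588070713704 0.0041738382130680415 [0.626 0.067 0.374] [[1.0, -0.0, -0.0], [-0.0, -0.964, 0.265], [-0.0, -0.265, -0.964]]
```

View pics/scene0.png

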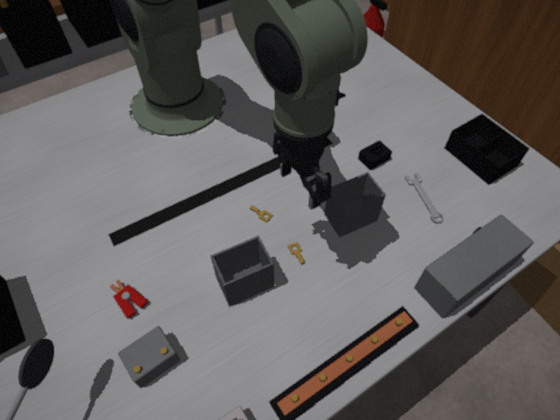

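View pics/side0.png

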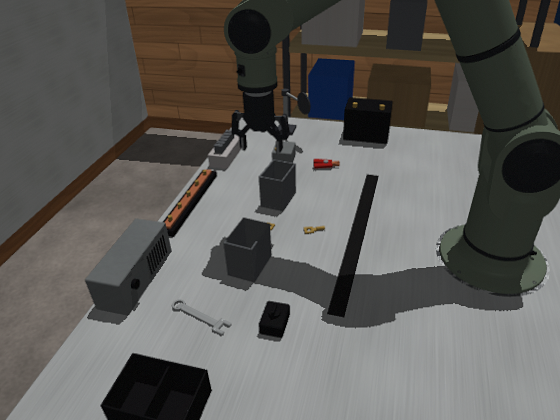

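View pics/wrist0.png

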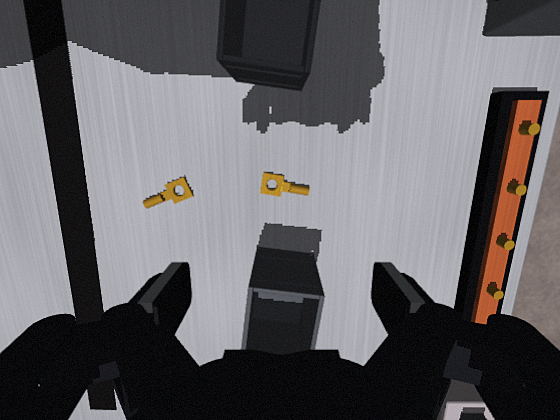

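```bash
python3 - <<'E'
import cv2
a=cv2.imread("pics/scene0.png"); b=cv2.imread("pics/side0.png")
cv2.imwrite("pics/c1.png",cv2.resize(a[160:310,200:400],None,fx=4,fy=4,interpolation=cv2.INTER_CUBIC))
cv2.imwrite("pics/c2.png",cv2.resize(b[150:290,210:330],None,fx=4,fy=4,interpolation=cv2.INTER_CUBIC))
E
```

```text
(no output)
```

View pics/c1.png

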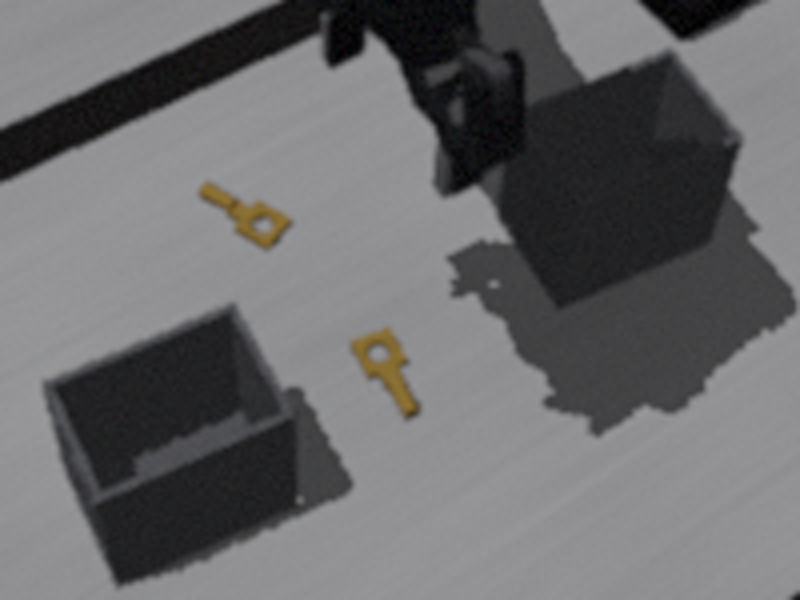

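View pics/c2.png

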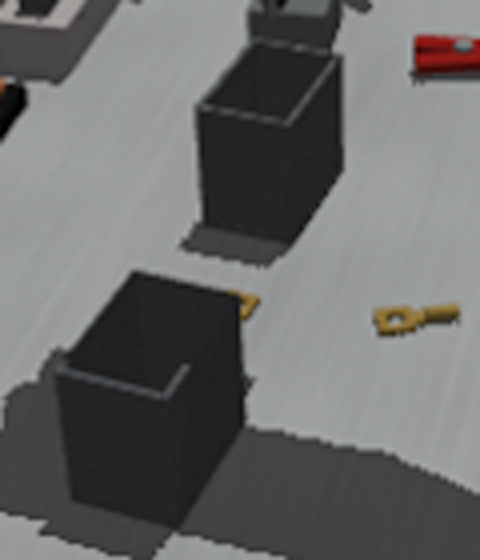

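```bash
cat > h.py <<'E'
import numpy as np, cv2
from scipy.optimize import least_squares
def f(s): return s["image"].shape[0]/2/np.tan(np.radians(s["vertical_fov"]/2))
def proj(s,X):
    c=np.atleast_2d(X)@s["R"].T+s["t"]; m=c[:,:2]/c[:,2:]; r2=(m**2).sum(1,keepdims=True)
    return m*(1+s["k1"]*r2)*f(s)+[s["cx"],s["cy"]]
def ray(s,p):
    d=(np.atleast_2d(p)-[s["cx"],s["cy"]])/f(s); m=d.copy()
    for _ in range(20): m=d/(1+s["k1"]*(m**2).sum(1,keepdims=True))
    v=np.c_[m,np.ones(len(m))]@s["R"]; return -s["R"].T@s["t"],v
def onz(s,p,z=0):
    o,v=ray(s,p); return o+v*((z-o[2])/v[:,2])[:,None]
def tri(views):
    A=np.zeros((3,3));b=np.zeros(3)
    for s,p in views:
        o,v=ray(s,p);v=v[0]/np.linalg.norm(v[0]);M=np.eye(3)-np.outer(v,v);A+=M;b+=M@o
    return np.linalg.solve(A,b)
E
cat > m0.py <<'E'
from h import *; import pickle
S=pickle.load(open("pics/scene0.pkl","rb"));D=pickle.load(open("pics/side0.pkl","rb"));W=pickle.load(open("pics/wrist0.pkl","rb"))
cs=lambda u,v:(200+(u-1.5)/4,160+(v-1.5)/4); cd=lambda u,v:(210+(u-1.5)/4,150+(v-1.5)/4)
# keys: (sx,sy,top)
R={'S':{(-1,-1,1):(45,383),(-1,1,1):(233,305),(1,1,1):(295,415),(1,-1,1):(97,498),(1,-1,0):(120,583),(1,1,0):(297,503)},
   'D':{(1,1,1):(198,108),(-1,1,1):(288,122),(-1,-1,1):(340,55),(1,-1,1):(258,40),(-1,1,0):(290,245),(-1,-1,0):(342,170)}}
L={'S':{(-1,1,1):(672,52),(1,1,1):(742,140),(1,-1,0):(562,306),(1,1,0):(712,243)},
   'D':{(1,1,1):(62,370),(-1,1,1):(167,394),(-1,-1,1):(240,293),(1,-1,1):(135,272),(1,1,0):(72,500),(-1,1,0):(180,527),(-1,-1,0):(243,427)}}
for n,C in (('R',R),('L',L)):
    for k in C['S']:
        if k in C['D']: print(n,k,np.round(tri([(S,cs(*C['S'][k])),(D,cd(*C['D'][k]))]),4))
    def res(p,fixh=None):
        x,y,a,h,z0=p; r=[]
        for cam,g,c in ((S,cs,C['S']),(D,cd,C['D'])):
            for k,uv in c.items():
                q=np.array([k[0]*.038,k[1]*.055]);ca,sa=np.cos(a),np.sin(a)
                X=[x+ca*q[0]-sa*q[1],y+sa*q[0]+ca*q[1],z0+h*k[2]]
                r+=list(proj(cam,X)[0]-g(*uv))
        return r
    s=least_squares(res,[.7,.1 if n=='L' else -.1,0,.108,0]);print(n,'fit x,y,yaw,h,z0',np.round(s.x,4),'rms px',np.sqrt(np.mean(s.fun**2)))
for a,b in ((372,176),(378,176)),((330,314),(344,316)): print('line side',np.round(onz(D,[a,b]),4)[:,:2].tolist())
print('line scene',np.round(onz(S,[(112,236),(117,243),(275,157),(281,164)]),4)[:,:2].tolist())
print('line wrist',np.round(onz(W,[(25,0),(60,0),(78,320),(103,320)]),4)[:,:2].tolist())
E
python3 m0.py
```

```text
R (-1, -1, 1) [ 0.5808 -0.1872  0.1075]
R (-1, 1, 1) [ 0.5952 -0.0824  0.1087]
R (1, 1, 1) [ 0.6664 -0.0905  0.1062]
R (1, -1, 1) [ 0.6501 -0.1971  0.1065]
R fit x,y,yaw,h,z0 [ 0.6231 -0.1386 -0.1368  0.1047  0.0024] rms px 0.737293043861692
L (-1, 1, 1) [0.59   0.2256 0.1073]
L (1, 1, 1) [0.6604 0.217  0.1056]
L (1, 1, 0) [ 6.627e-01  2.194e-01 -6.000e-04]
L fit x,y,yaw,h,z0 [ 6.181e-01  1.693e-01 -1.262e-01  1.066e-01 -6.000e-04] rms px 0.8312698769884367
line side [[0.3497, -0.3415], [0.33, -0.3458]]
line side [[0.3858, 0.2903], [0.3534, 0.2891]]
line scene [[0.3413, -0.3423], [0.3665, -0.3397], [0.3474, 0.1231], [0.3776, 0.1227]]
line wrist [[0.3523, 0.2024], [0.3896, 0.2026], [0.3389, -0.1895], [0.3741, -0.1896]]
```

>>> {"api": "apply_moves", "payload": {
  "deltas": [
    {"x": -0.03,"y": 0.015,"roll": 7},
    {"x": -0.06,"y": 0.03,"roll": 14},
    {"x": -0.09,"y": 0.045,"roll": 21},
    {"x": -0.12,"y": 0.06,"roll": 28},
    {"x": -0.148,"y": 0.063,"roll": 35},
    {"x": -0.148,"y": 0.063,"roll": 42},
    {"x": -0.148,"y": 0.063,"roll": 49},
    {"x": -0.148,"y": 0.063,"roll": 56},
    {"x": -0.148,"y": 0.063,"roll": 63},
    {"x": -0.148,"y": 0.063,"roll": 70},
    {"x": -0.148,"y": 0.063,"roll": 77},
    {"x": -0.148,"y": 0.063,"roll": 84},
    {"x": -0.148,"y": 0.063,"roll": 91},
    {"x": -0.148,"y": 0.063,"roll": 97.5},
    {"x": -0.148,"y": 0.063,"roll": 97.5},
    {"x": -0.148,"y": 0.063,"roll": 97.5}
  ],
  "grip": -0.4
}}

```text
invalid input at $.deltas[0]: expected keys x, y, z, roll
```

```bash
python3 - <<'E'
from bench import readout, snapshot
import cv2, numpy as np
s=snapshot("side");cv2.imwrite("pics/side1.png",s["image"])
s=snapshot("wrist");cv2.imwrite("pics/wrist1.png",s["image"])
print(np.round(readout.get_obs()["joint_pos"],2))
E
```

```text
[-0.07  0.52 -0.04  1.6   0.02  1.02 -0.11]
```

View pics/wrist1.png

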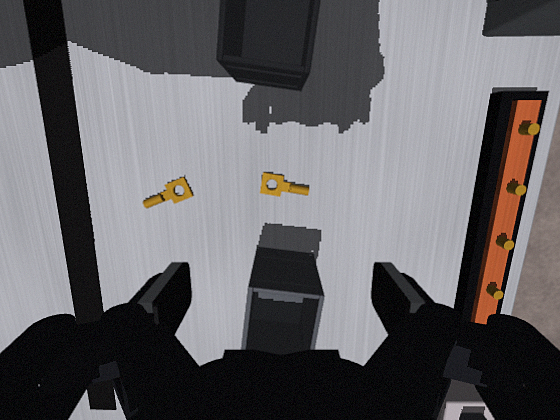

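View pics/side1.png

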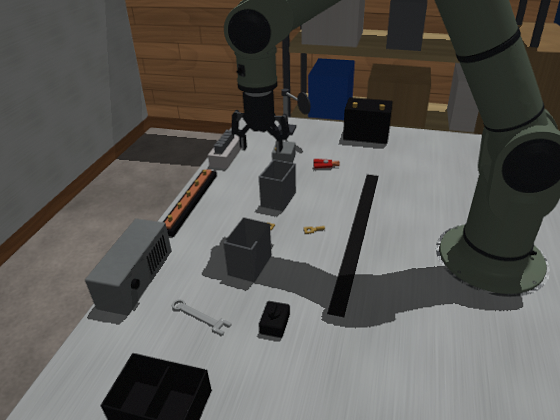

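The call was refused because every row needs all four keys, so the pictures show the scene unchanged. I'll resend it with all four.

>>> {"api": "apply_moves", "payload": {
  "deltas": [
    {"x": -0.03,"y": 0.015,"z": 0,"roll": 7},
    {"x": -0.06,"y": 0.03,"z": 0,"roll": 14},
    {"x": -0.09,"y": 0.045,"z": 0,"roll": 21},
    {"x": -0.12,"y": 0.06,"z": 0,"roll": 28},
    {"x": -0.148,"y": 0.063,"z": 0,"roll": 35},
    {"x": -0.148,"y": 0.063,"z": 0,"roll": 42},
    {"x": -0.148,"y": 0.063,"z": 0,"roll": 49},
    {"x": -0.148,"y": 0.063,"z": 0,"roll": 56},
    {"x": -0.148,"y": 0.063,"z": 0,"roll": 63},
    {"x": -0.148,"y": 0.063,"z": 0,"roll": 70},
    {"x": -0.148,"y": 0.063,"z": 0,"roll": 77},
    {"x": -0.148,"y": 0.063,"z": 0,"roll": 84},
    {"x": -0.148,"y": 0.063,"z": 0,"roll": 91},
    {"x": -0.148,"y": 0.063,"z": 0,"roll": 97.5},
    {"x": -0.148,"y": 0.063,"z": 0,"roll": 97.5},
    {"x": -0.148,"y": 0.063,"z": 0,"roll": 97.5}
  ],
  "grip": -0.4
}}

```text
time: 1.58
ee_pos: [0.688, -0.1478, 0.2421]
tcp_rot: [3.141, 0.0, -0.127]
wrist_force: [-0.0, -0.5, 0.2]
width: 0.0597
```

```bash
python3 - <<'E'
from bench import readout, snapshot
import cv2, numpy as np
s=snapshot("side");cv2.imwrite("pics/side2.png",s["image"])
s=snapshot("wrist");cv2.imwrite("pics/wrist2.png",s["image"])
print(np.round(readout.get_obs()["joint_pos"],2))
E
```

```text
[-0.1   0.69  0.4   1.38 -0.28  1.13 -1.36]
```

View pics/wrist2.png

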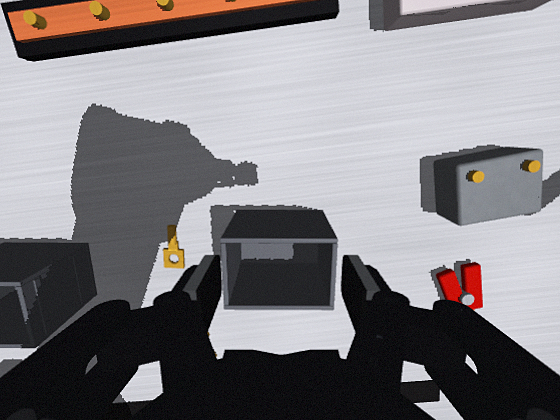

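View pics/side2.png

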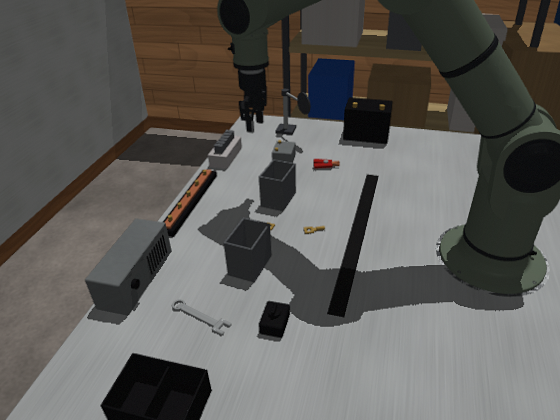

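```bash
python3 - <<'E'
from bench import snapshot
from h import *
s=snapshot("wrist")
print(np.round(onz(s,[(220,240),(337,240),(335,308),(223,308)],.108),4).tolist())
P=onz(s,[(174,257),(462,300)],0.0);print(np.round(P,3).tolist())
E
```

```text
[[0.6663, -0.0877, 0.108], [0.6525, -0.1961, 0.108], [0.581, -0.1885, 0.108], [0.595, -0.0778, 0.108]]
[[0.614, 0.005, 0.0], [0.501, -0.377, 0.0]]
```

>>> {"api": "apply_moves", "payload": {
  "deltas": [
    {"x": 0,"y": 0,"z": 0.03,"roll": 0},
    {"x": 0,"y": 0,"z": 0.06,"roll": 0},
    {"x": 0,"y": 0,"z": 0.09,"roll": 0},
    {"x": 0,"y": 0,"z": 0.12,"roll": 0},
    {"x": 0,"y": 0,"z": 0.14,"roll": 0},
    {"x": 0,"y": 0,"z": 0.145,"roll": 0},
    {"x": 0,"y": 0,"z": 0.145,"roll": 0}
  ]
}}

```text
time: 2.32
ee_pos: [0.6873, -0.148, 0.0961]
tcp_rot: [-3.141, 0.002, -0.13]
wrist_force: [-0.0, 0.0, -0.1]
width: 0.0599
```

```bash
python3 - <<'E'
from bench import snapshot
import cv2
s=snapshot("side");cv2.imwrite("pics/side3.png",cv2.resize(s["image"][80:260,180:380],None,fx=4,fy=3.3,interpolation=2))
E
```

```text
(no output)
```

View pics/side3.png

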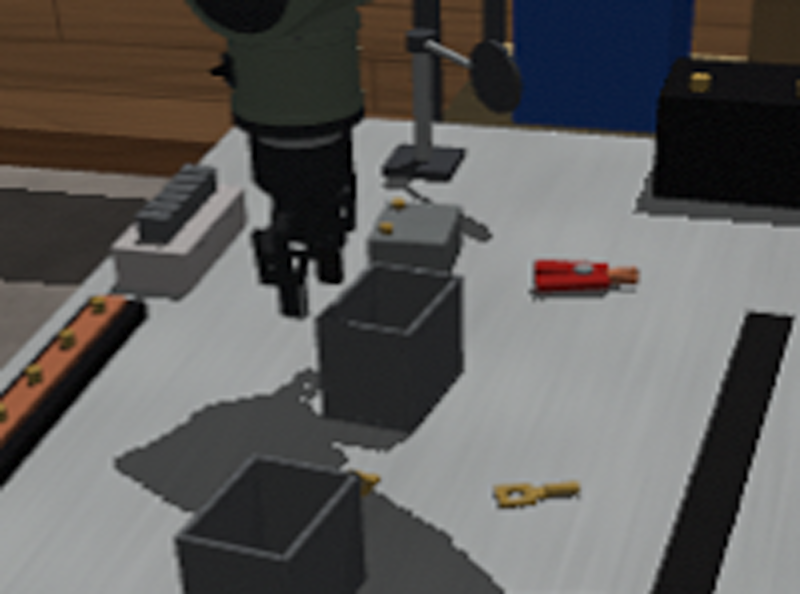

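>>> {"api": "apply_moves", "payload": {
  "deltas": [
    {"x": -0.006,"y": 0,"z": 0,"roll": 0},
    {"x": -0.012,"y": 0,"z": 0,"roll": 0},
    {"x": -0.017,"y": 0,"z": 0,"roll": 0},
    {"x": -0.022,"y": 0,"z": 0,"roll": 0},
    {"x": -0.027,"y": 0,"z": 0,"roll": 0},
    {"x": -0.032,"y": 0,"z": 0,"roll": 0},
    {"x": -0.037,"y": 0,"z": 0,"roll": 0}
  ]
}}

```text
time: 2.95
ee_pos: [0.6511, -0.1432, 0.0977]
tcp_rot: [3.142, -0.001, -0.131]
wrist_force: [3.0, -0.4, 4.0]
width: 0.0595
```

```bash
python3 - <<'E'
from bench import snapshot
import cv2
s=snapshot("side");cv2.imwrite("pics/side4.png",cv2.resize(s["image"][80:260,180:380],None,fx=4,fy=3.3,interpolation=2))
E
```

```text
(no output)
```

View pics/side4.png

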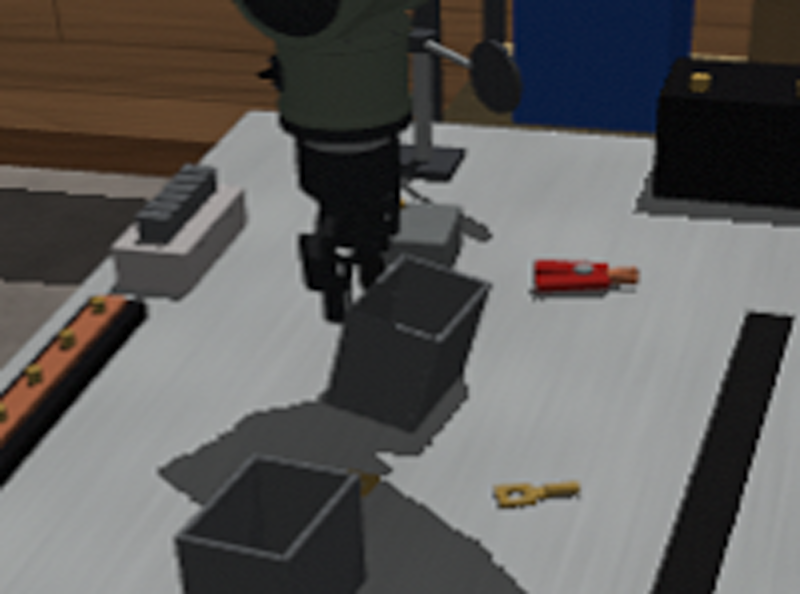

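>>> {"api": "apply_moves", "payload": {
  "deltas": [
    {"x": -0.005,"y": 0,"z": 0,"roll": 0},
    {"x": -0.01,"y": 0,"z": 0,"roll": 0},
    {"x": -0.015,"y": 0,"z": 0,"roll": 0},
    {"x": -0.02,"y": 0,"z": 0,"roll": 0},
    {"x": -0.024,"y": 0,"z": 0,"roll": 0},
    {"x": -0.028,"y": 0,"z": 0,"roll": 0},
    {"x": -0.031,"y": 0,"z": 0,"roll": 0},
    {"x": -0.034,"y": 0,"z": 0,"roll": 0},
    {"x": -0.037,"y": 0,"z": 0,"roll": 0},
    {"x": -0.04,"y": 0,"z": 0,"roll": 0}
  ]
}}

```text
time: 3.83
ee_pos: [0.6111, -0.1379, 0.0972]
tcp_rot: [-3.142, 0.001, -0.131]
wrist_force: [1.8, -1.0, 2.9]
width: 0.0601
```

```bash
python3 - <<'E'
from bench import snapshot
import cv2
s=snapshot("side");cv2.imwrite("pics/side5.png",cv2.resize(s["image"][80:260,180:380],None,fx=4,fy=3.3,interpolation=2))
E
```

```text
(no output)
```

View pics/side5.png

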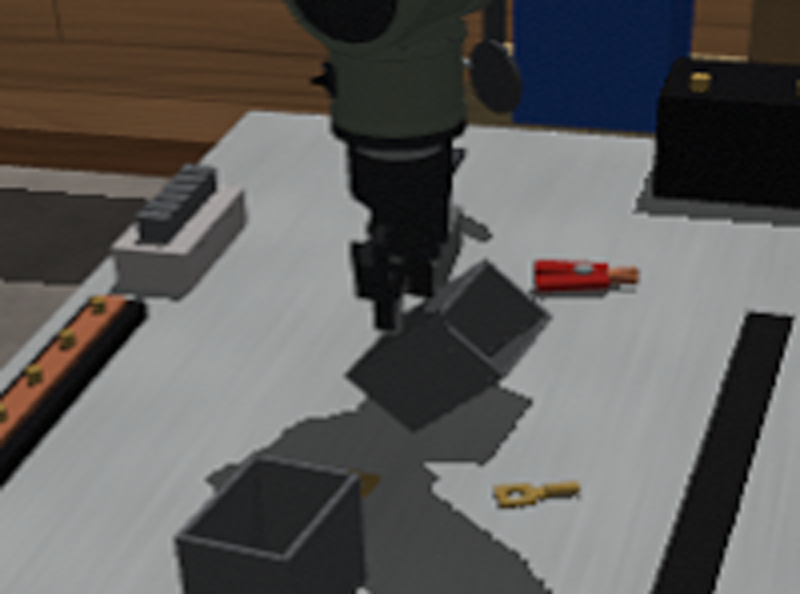

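Crate is at about 40° lean (at crop 450,350), near balance. A little further, slowly.

>>> {"api": "apply_moves", "payload": {
  "deltas": [
    {"x": -0.003,"y": 0,"z": 0,"roll": 0},
    {"x": -0.006,"y": 0,"z": 0,"roll": 0},
    {"x": -0.009,"y": 0,"z": 0,"roll": 0},
    {"x": -0.012,"y": 0,"z": 0,"roll": 0},
    {"x": -0.014,"y": 0,"z": 0,"roll": 0},
    {"x": -0.014,"y": 0,"z": 0,"roll": 0},
    {"x": -0.014,"y": 0,"z": 0,"roll": 0},
    {"x": -0.014,"y": 0,"z": 0,"roll": 0}
  ]
}}

```text
time: 4.55
ee_pos: [0.5979, -0.1361, 0.0973]
tcp_rot: [-3.142, -0.0, -0.131]
wrist_force: [-0.6, -0.2, 0.6]
width: 0.06
```

```bash
python3 - <<'E'
from bench import snapshot
import cv2
s=snapshot("side");cv2.imwrite("pics/side6.png",cv2.resize(s["image"][80:260,180:380],None,fx=4,fy=3.3,interpolation=2))
s=snapshot("wrist");cv2.imwrite("pics/wrist6.png",s["image"])
E
```

```text
(no output)
```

View pics/side6.png

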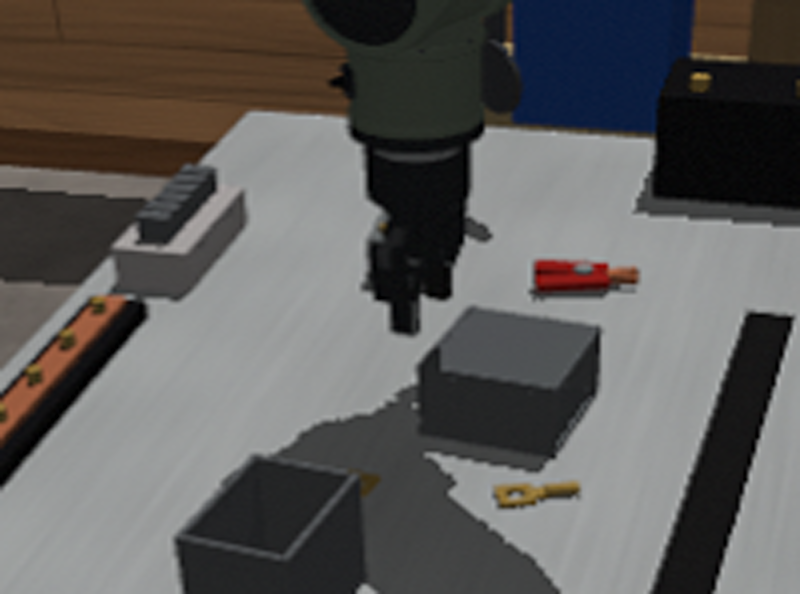

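>>> {"api": "apply_moves", "payload": {
  "deltas": [
    {"x": 0.01,"y": 0,"z": -0.03,"roll": 0},
    {"x": 0.02,"y": 0,"z": -0.06,"roll": 0},
    {"x": 0.03,"y": 0,"z": -0.09,"roll": 0},
    {"x": 0.045,"y": -0.03,"z": -0.12,"roll": 0},
    {"x": 0.045,"y": -0.06,"z": -0.13,"roll": 0},
    {"x": 0.045,"y": -0.095,"z": -0.13,"roll": 0},
    {"x": 0.045,"y": -0.13,"z": -0.13,"roll": 0},
    {"x": 0.045,"y": -0.165,"z": -0.13,"roll": 0},
    {"x": 0.045,"y": -0.2,"z": -0.13,"roll": 0},
    {"x": 0.045,"y": -0.235,"z": -0.13,"roll": 0},
    {"x": 0.045,"y": -0.265,"z": -0.13,"roll": 0},
    {"x": 0.045,"y": -0.29,"z": -0.13,"roll": 0},
    {"x": 0.045,"y": -0.306,"z": -0.13,"roll": 0},
    {"x": 0.045,"y": -0.306,"z": -0.13,"roll": 0},
    {"x": 0.045,"y": -0.306,"z": -0.13,"roll": 0}
  ]
}}

```text
time: 5.9
ee_pos: [0.6823, 0.1615, 0.227]
tcp_rot: [3.141, 0.0, -0.13]
wrist_force: [-0.4, -0.6, 0.3]
width: 0.0595
```

```bash
python3 - <<'E'
from bench import snapshot
import cv2,pickle
s=snapshot("scene");cv2.imwrite("pics/scene7.png",s["image"]);pickle.dump(s,open("pics/scene7.pkl","wb"))
s=snapshot("wrist");cv2.imwrite("pics/wrist7.png",s["image"]);pickle.dump(s,open("pics/wrist7.pkl","wb"))
E
```

```text
(no output)
```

View pics/scene7.png

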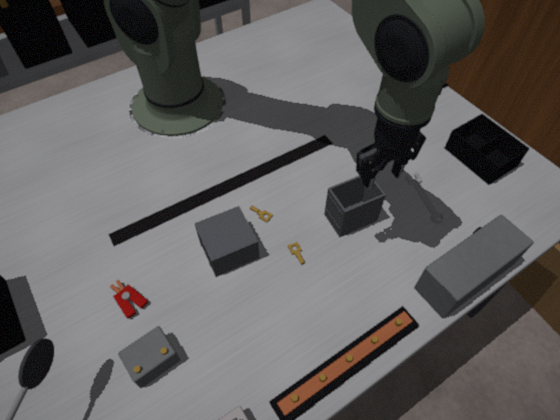

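View pics/wrist7.png

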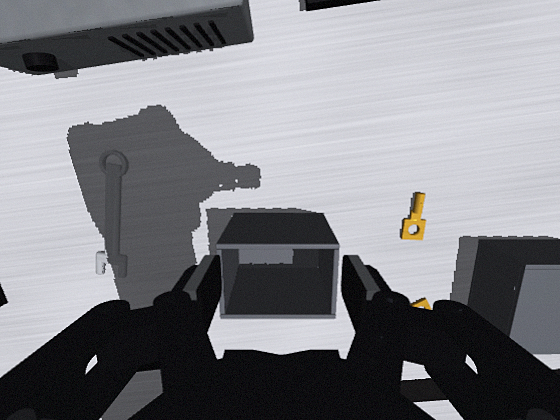

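```bash
python3 - <<'E'
from h import *;import pickle
s=pickle.load(open("pics/wrist7.pkl","rb"))
print(np.round(onz(s,[(217,245),(340,245),(336,317),(221,317)],.108),4).tolist())
S=cv2.imread("pics/scene7.png")
c=S[195:285,185:275];c=cv2.convertScaleAbs(c,alpha=2,beta=0)
cv2.imwrite("pics/c7.png",cv2.resize(c,None,fx=6,fy=6,interpolation=2))
E
```

```text
[[0.6617, 0.22, 0.108], [0.6474, 0.1121, 0.108], [0.5753, 0.1217, 0.108], [0.5896, 0.2298, 0.108]]
```

View pics/c7.png

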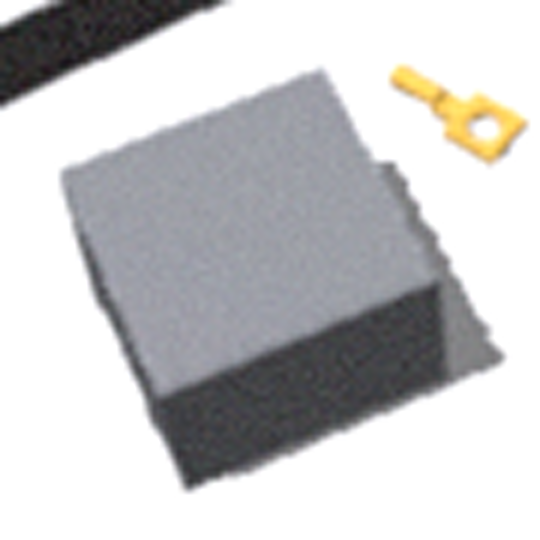

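>>> {"api": "apply_moves", "payload": {
  "deltas": [
    {"x": 0,"y": 0,"z": 0.03,"roll": 0},
    {"x": 0,"y": 0,"z": 0.06,"roll": 0},
    {"x": 0,"y": 0,"z": 0.09,"roll": 0},
    {"x": 0,"y": 0,"z": 0.115,"roll": 0},
    {"x": 0,"y": 0,"z": 0.13,"roll": 0},
    {"x": 0,"y": 0,"z": 0.13,"roll": 0},
    {"x": -0.006,"y": 0,"z": 0.13,"roll": 0},
    {"x": -0.012,"y": 0,"z": 0.13,"roll": 0},
    {"x": -0.017,"y": 0,"z": 0.13,"roll": 0},
    {"x": -0.022,"y": 0,"z": 0.13,"roll": 0},
    {"x": -0.027,"y": 0,"z": 0.13,"roll": 0},
    {"x": -0.032,"y": 0,"z": 0.13,"roll": 0},
    {"x": -0.037,"y": 0,"z": 0.13,"roll": 0}
  ]
}}

```text
time: 7.08
ee_pos: [0.6456, 0.1664, 0.098]
tcp_rot: [-3.141, -0.001, -0.131]
wrist_force: [4.0, -0.7, 4.9]
width: 0.06
```

```bash
python3 - <<'E'
from bench import snapshot
import cv2
s=snapshot("side");cv2.imwrite("pics/side8.png",cv2.resize(s["image"][120:320,180:380],None,fx=3,fy=3,interpolation=2))
E
```

```text
(no output)
```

View pics/side8.png

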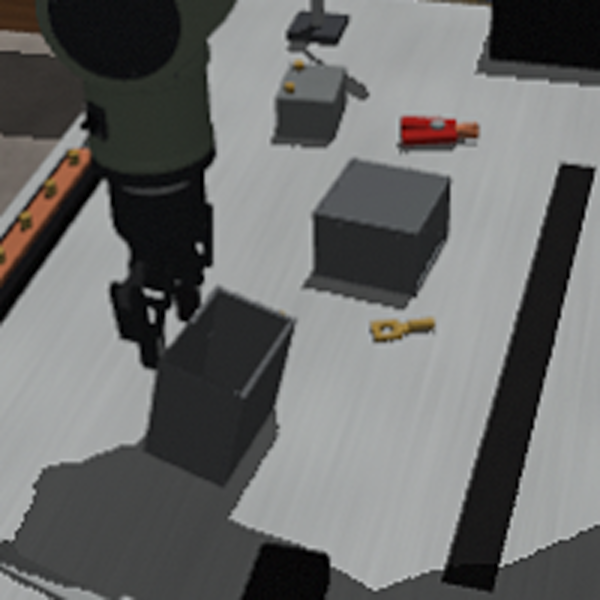

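The left crate is starting to lean in the same way (crop 220,400). I'll repeat the pull.

>>> {"api": "apply_moves", "payload": {
  "deltas": [
    {"x": -0.005,"y": 0,"z": 0,"roll": 0},
    {"x": -0.01,"y": 0,"z": 0,"roll": 0},
    {"x": -0.015,"y": 0,"z": 0,"roll": 0},
    {"x": -0.02,"y": 0,"z": 0,"roll": 0},
    {"x": -0.024,"y": 0,"z": 0,"roll": 0},
    {"x": -0.028,"y": 0,"z": 0,"roll": 0},
    {"x": -0.031,"y": 0,"z": 0,"roll": 0},
    {"x": -0.034,"y": 0,"z": 0,"roll": 0},
    {"x": -0.037,"y": 0,"z": 0,"roll": 0},
    {"x": -0.04,"y": 0,"z": 0,"roll": 0},
    {"x": -0.043,"y": 0,"z": 0,"roll": 0},
    {"x": -0.046,"y": 0,"z": 0,"roll": 0},
    {"x": -0.049,"y": 0,"z": 0,"roll": 0},
    {"x": -0.052,"y": 0,"z": 0,"roll": 0},
    {"x": -0.054,"y": 0,"z": 0,"roll": 0},
    {"x": -0.054,"y": 0,"z": 0,"roll": 0},
    {"x": -0.054,"y": 0,"z": 0,"roll": 0},
    {"x": -0.054,"y": 0,"z": 0,"roll": 0}
  ]
}}

```text
time: 8.63
ee_pos: [0.5922, 0.1732, 0.0973]
tcp_rot: [3.142, -0.0, -0.131]
wrist_force: [-1.1, 0.4, -0.1]
width: 0.0598
```

```bash
python3 - <<'E'
from bench import snapshot
import cv2,pickle
for n in("scene","side"):
    s=snapshot(n);cv2.imwrite(f"pics/{n}9.png",s["image"]);pickle.dump(s,open(f"pics/{n}9.pkl","wb"))
E
```

```text
(no output)
```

View pics/scene9.png

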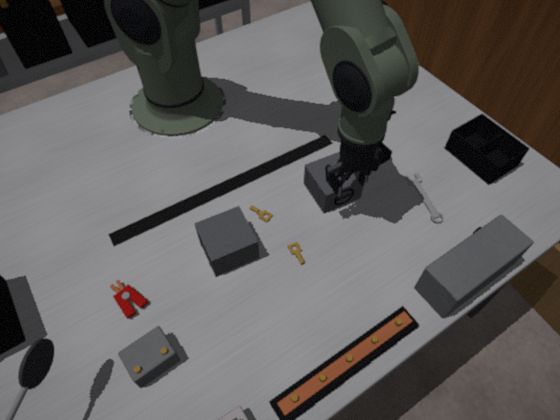

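View pics/side9.png

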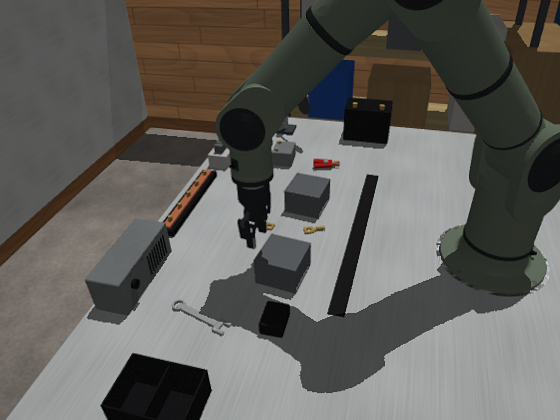

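>>> {"api": "apply_moves", "payload": {
  "deltas": [
    {"x": 0.03,"y": 0,"z": 0,"roll": 0},
    {"x": 0.06,"y": 0,"z": -0.03,"roll": 0},
    {"x": 0.09,"y": 0,"z": -0.06,"roll": 0},
    {"x": 0.12,"y": 0,"z": -0.08,"roll": 0},
    {"x": 0.14,"y": 0,"z": -0.08,"roll": 0},
    {"x": 0.15,"y": 0,"z": -0.08,"roll": 0},
    {"x": 0.15,"y": 0,"z": -0.08,"roll": 0}
  ]
}}

```text
time: 9.32
ee_pos: [0.7423, 0.1526, 0.1768]
tcp_rot: [3.141, -0.001, -0.132]
wrist_force: [-0.6, 0.0, -0.3]
width: 0.0597
```

```bash
python3 - <<'E'
from bench import snapshot
import cv2,pickle,numpy as np
for n in("scene","side","wrist"):
    s=snapshot(n);cv2.imwrite(f"pics/{n}10.png",s["image"]);pickle.dump(s,open(f"pics/{n}10.pkl","wb"))
    if n=="scene": S=s["image"]
c=S[130:290,180:380];c=cv2.convertScaleAbs(c,alpha=2.2)
cv2.imwrite("pics/c10.png",cv2.resize(c,None,fx=3.7,fy=3.7,interpolation=2))
E
```

```text
(no output)
```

View pics/c10.png

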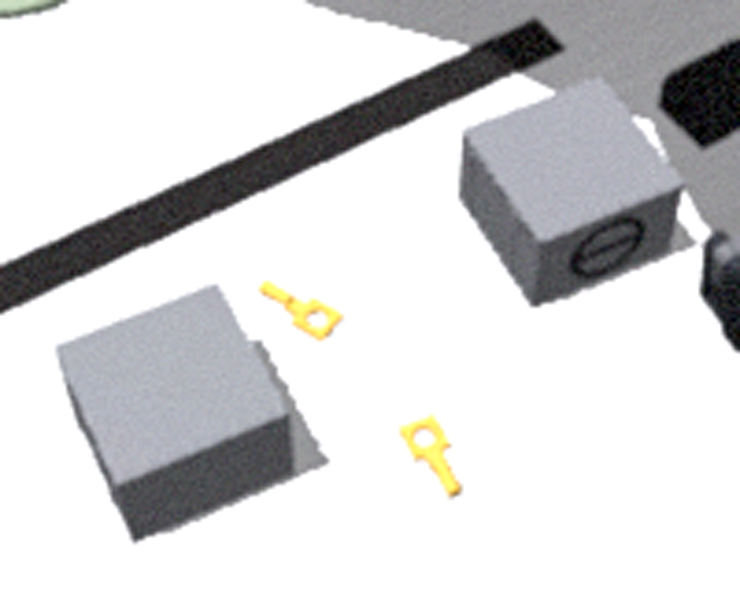

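View pics/wrist10.png

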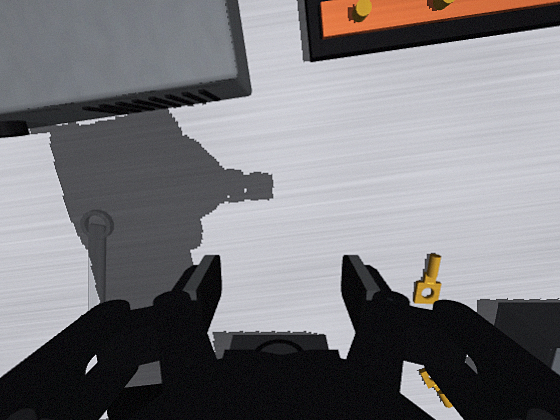

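```bash
python3 - <<'E'
import cv2
a=cv2.imread("pics/side10.png")
cv2.imwrite("pics/d10.png",cv2.resize(a[160:330,230:400],None,fx=3.5,fy=3.5,interpolation=2))
E
```

```text
(no output)
```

View pics/d10.png

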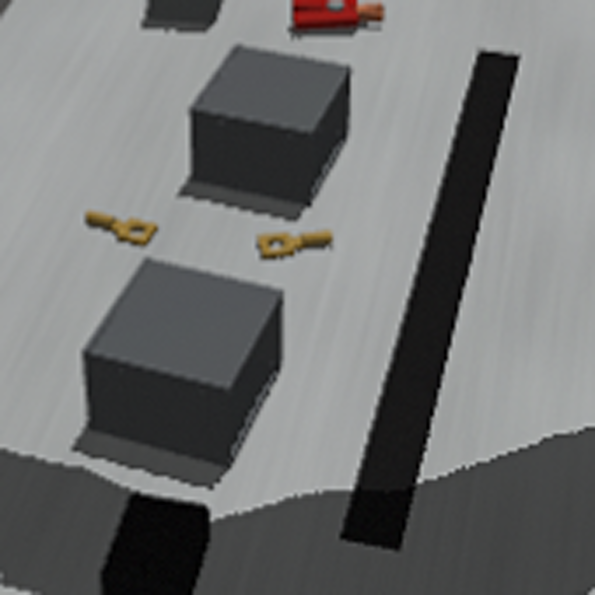

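```bash
cat > m1.py <<'E'
from h import *; import pickle
S=pickle.load(open("pics/scene10.pkl","rb"));D=pickle.load(open("pics/side10.pkl","rb"))
cs=lambda u,v:(180+(u-1.35)/3.7,130+(v-1.35)/3.7); cd=lambda u,v:(230+(u-1.25)/3.5,160+(v-1.25)/3.5)
L={'S':{(-1,-1,1):(465,130),(-1,1,1):(598,78),(1,1,1):(682,187),(1,-1,1):(540,242),(1,-1,0):(535,305),(1,1,0):(675,248)},
   'D':{(1,1,1):(84,352),(-1,1,1):(232,388),(-1,-1,1):(283,291),(1,-1,1):(147,259),(1,1,0):(90,430),(-1,1,0):(230,467),(-1,-1,0):(280,362)}}
R={'S':{(-1,-1,1):(57,348),(-1,1,1):(216,287),(1,1,1):(290,414),(1,-1,1):(115,486),(1,-1,0):(135,541),(1,1,0):(292,475)},
   'D':{(1,1,1):(191,110),(-1,1,1):(312,132),(-1,-1,1):(350,67),(1,-1,1):(237,45),(-1,1,0):(310,203),(-1,-1,0):(347,133)}}
for n,C in (('R',R),('L',L)):
    for k in C['S']:
        if k in C['D']: print(n,k,np.round(tri([(S,cs(*C['S'][k])),(D,cd(*C['D'][k]))]),4))
    def res(p):
        x,y,a,h,z0=p; r=[]
        for cam,g,c in ((S,cs,C['S']),(D,cd,C['D'])):
            for k,uv in c.items():
                q=np.array([k[0]*.054,k[1]*.055]);ca,sa=np.cos(a),np.sin(a)
                r+=list(proj(cam,[x+ca*q[0]-sa*q[1],y+sa*q[0]+ca*q[1],z0+h*k[2]])[0]-g(*uv))
        return r
    s=least_squares(res,[.5,.15 if n=='L' else -.1,0,.076,0]);x,y,a=s.x[:3];print(n,'fit',np.round(s.x,4),'rms',np.sqrt(np.mean(s.fun**2)).round(2),
      'rim',np.round([x-.054*np.cos(a),y-.054*np.sin(a)],4),'under',np.round([x+.054*np.cos(a),y+.054*np.sin(a)],4))
ls=onz(S,[cs(537,18),cs(563,47),(112,236),(117,243)]);ld=onz(D,[cd(400,549),cd(341,539),cd(519,57),cd(478,51)])
print(np.round(ls[:,:2],4).tolist(),np.round(ld[:,:2],4).tolist())
for l in (ls,ld): 
    m=l.mean(0);d=l[:2].mean(0)-l[2:].mean(0);print('line mid',np.round(m,4),'yaw',np.arctan2(-d[0],d[1]).round(4),'len',np.linalg.norm(d).round(3))
E
python3 m1.py
```

```text
R (-1, -1, 1) [ 0.4695 -0.1731  0.0743]
R (-1, 1, 1) [ 0.4833 -0.0692  0.0729]
R (1, 1, 1) [ 0.5879 -0.0797  0.0732]
R (1, -1, 1) [ 0.5733 -0.189   0.0744]
R fit [ 0.5287 -0.1275 -0.1301  0.0702  0.0034] rms 0.61 rim [ 0.4751 -0.1205] under [ 0.5822 -0.1345]
L (-1, -1, 1) [0.4654 0.1358 0.0735]
L (-1, 1, 1) [0.478  0.2407 0.0725]
L (1, 1, 1) [0.585  0.2272 0.0717]
L (1, -1, 1) [0.5697 0.121  0.0735]
L (1, 1, 0) [0.585  0.233  0.0016]
L fit [ 0.5247  0.1823 -0.1233  0.0707  0.0023] rms 0.63 rim [0.4711 0.1889] under [0.5783 0.1756]
[[0.3548, 0.2891], [0.3904, 0.287], [0.3413, -0.3423], [0.3665, -0.3397]] [[0.3534, 0.2906], [0.3926, 0.2907], [0.3303, -0.3463], [0.37, -0.3489]]
line mid [ 0.3632 -0.0265  0.    ] yaw -0.0297 len 0.629
line mid [ 0.3616 -0.0284 -0.    ] yaw -0.0358 len 0.639
```

```bash
python3 - <<'E'
from h import *;import pickle
D=pickle.load(open("pics/side10.pkl","rb"));S=pickle.load(open("pics/scene10.pkl","rb"))
cd=lambda u,v:(230+(u-1.25)/3.5,160+(v-1.25)/3.5)
for n,p in (('far y-',cd(133,495)),('near y-',cd(210,508))): print(n,onz(D,p,.055).round(3),onz(D,p,.02).round(3))
cv2.imwrite("pics/e10.png",cv2.resize(cv2.convertScaleAbs(S["image"][120:230,290:420],alpha=2.2),None,fx=5,fy=5,interpolation=2))
cv2.imwrite("pics/f10.png",cv2.resize(cv2.convertScaleAbs(D["image"][220:360,230:360],alpha=2.2),None,fx=4,fy=4,interpolation=2))
E
```

```text
far y- [[0.521 0.333 0.055]] [[0.532 0.302 0.02 ]]
near y- [[0.471 0.332 0.055]] [[0.479 0.301 0.02 ]]
```

View pics/e10.png

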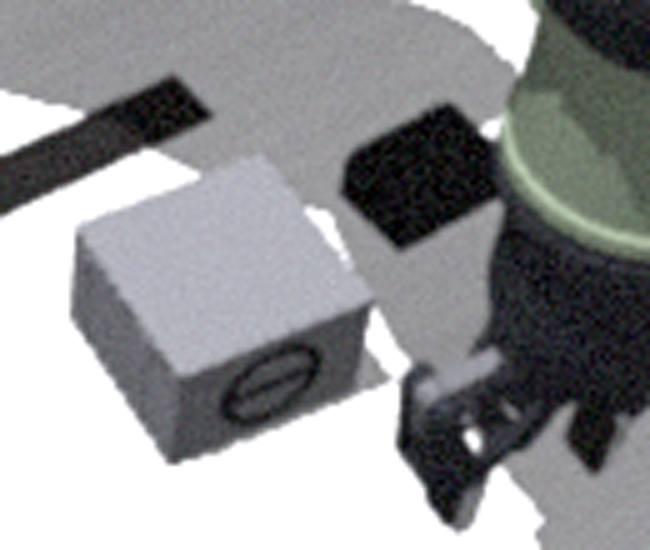

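View pics/f10.png

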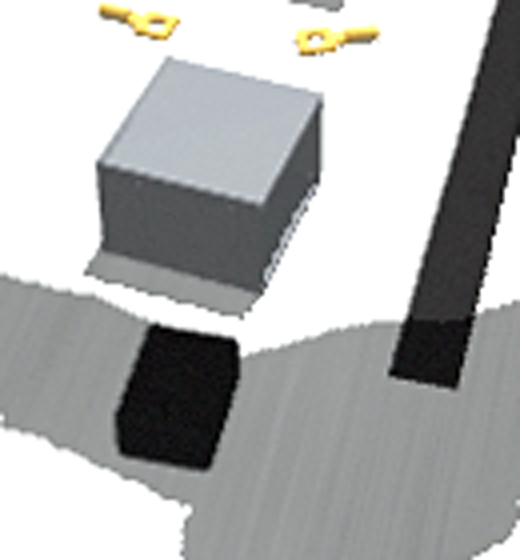

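>>> {"api": "apply_moves", "payload": {
  "deltas": [
    {"x": -0.03,"y": 0,"z": 0,"roll": 0},
    {"x": -0.06,"y": 0,"z": 0.02,"roll": 0},
    {"x": -0.09,"y": -0.001,"z": 0.05,"roll": 0},
    {"x": -0.11,"y": -0.002,"z": 0.08,"roll": 0},
    {"x": -0.12,"y": -0.002,"z": 0.11,"roll": 0},
    {"x": -0.122,"y": -0.002,"z": 0.13,"roll": 0},
    {"x": -0.122,"y": -0.002,"z": 0.137,"roll": 0},
    {"x": -0.122,"y": -0.002,"z": 0.137,"roll": 0},
    {"x": -0.122,"y": -0.002,"z": 0.137,"roll": 0}
  ]
}}

```text
time: 10.22
ee_pos: [0.6207, 0.1715, 0.0412]
tcp_rot: [-3.141, -0.001, -0.131]
wrist_force: [0.0, 0.3, 0.1]
width: 0.0596
```

```bash
python3 - <<'E'
from bench import snapshot
import cv2
s=snapshot("scene");cv2.imwrite("pics/g11.png",cv2.resize(cv2.convertScaleAbs(s["image"][120:250,290:450],alpha=2),None,fx=4,fy=4,interpolation=2))
s=snapshot("side");cv2.imwrite("pics/g12.png",cv2.resize(cv2.convertScaleAbs(s["image"][180:330,200:350],alpha=2),None,fx=4,fy=4,interpolation=2))
E
```

```text
(no output)
```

View pics/g11.png

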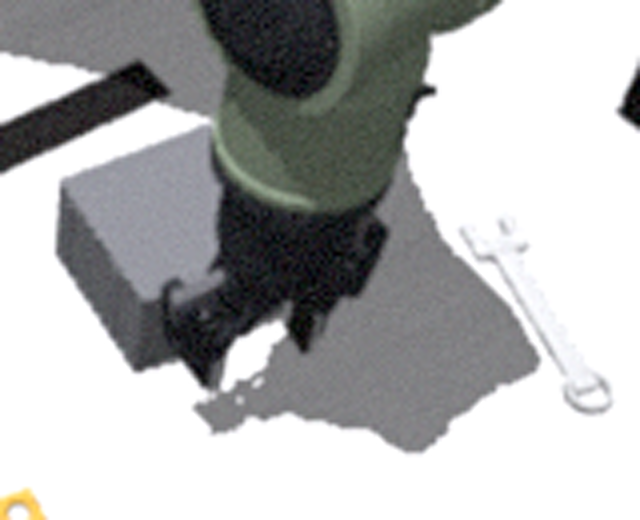

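View pics/g12.png

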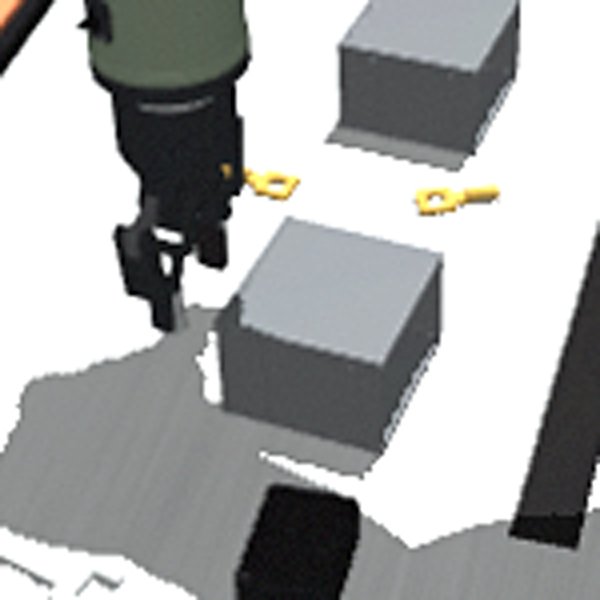

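>>> {"api": "apply_moves", "payload": {
  "deltas": [
    {"x": -0.008,"y": 0,"z": 0,"roll": 0},
    {"x": -0.016,"y": 0,"z": 0,"roll": 0},
    {"x": -0.022,"y": 0,"z": 0,"roll": 0},
    {"x": -0.028,"y": 0,"z": 0,"roll": 0},
    {"x": -0.034,"y": 0,"z": 0,"roll": 0},
    {"x": -0.04,"y": 0,"z": 0,"roll": 0},
    {"x": -0.046,"y": 0,"z": 0,"roll": 0},
    {"x": -0.052,"y": 0,"z": 0,"roll": 0},
    {"x": -0.058,"y": 0,"z": 0,"roll": 0},
    {"x": -0.064,"y": 0,"z": 0,"roll": 0},
    {"x": -0.07,"y": 0,"z": 0,"roll": 0},
    {"x": -0.076,"y": 0,"z": 0,"roll": 0},
    {"x": -0.082,"y": 0,"z": 0,"roll": 0},
    {"x": -0.088,"y": 0,"z": 0,"roll": 0},
    {"x": -0.093,"y": 0,"z": 0,"roll": 0},
    {"x": -0.097,"y": 0,"z": 0,"roll": 0},
    {"x": -0.1,"y": 0,"z": 0,"roll": 0},
    {"x": -0.102,"y": 0,"z": 0,"roll": 0},
    {"x": -0.102,"y": 0,"z": 0,"roll": 0}
  ]
}}

```text
time: 11.9
ee_pos: [0.5184, 0.185, 0.0402]
tcp_rot: [3.141, 0.001, -0.131]
wrist_force: [-0.3, 0.1, 0.3]
width: 0.06
```

```bash
python3 - <<'E'
from bench import snapshot
import cv2,pickle
s=snapshot("side");pickle.dump(s,open("pics/side13.pkl","wb"));cv2.imwrite("pics/g13.png",cv2.resize(cv2.convertScaleAbs(s["image"][190:340,220:370],alpha=2),None,fx=4,fy=4,interpolation=2))
s=snapshot("scene");pickle.dump(s,open("pics/scene13.pkl","wb"));cv2.imwrite("pics/g14.png",cv2.resize(cv2.convertScaleAbs(s["image"][110:240,270:400],alpha=2),None,fx=4,fy=4,interpolation=2))
E
```

```text
(no output)
```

View pics/g13.png

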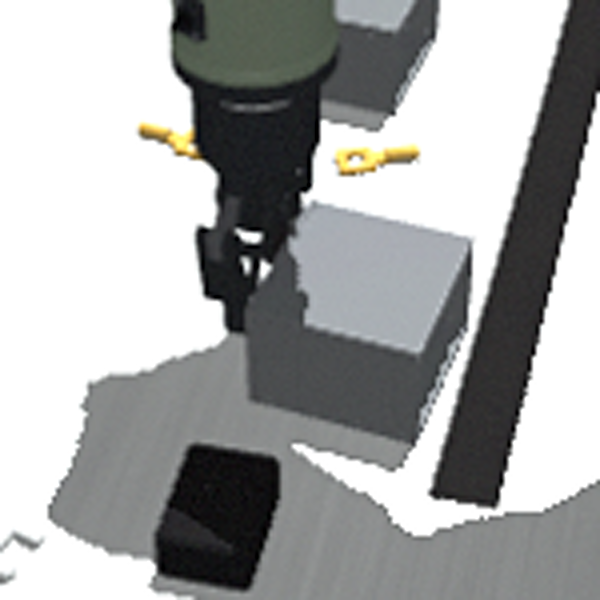

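View pics/g14.png

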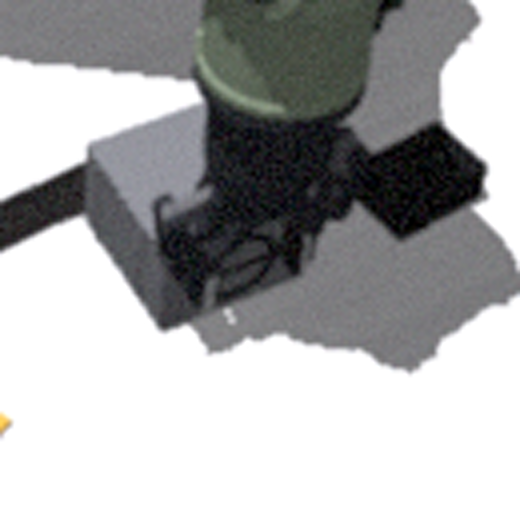

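```bash
python3 - <<'E'
from h import *;import pickle
D=pickle.load(open("pics/side13.pkl","rb"));S=pickle.load(open("pics/scene13.pkl","rb"))
g=lambda u,v:(220+(u-1.5)/4,190+(v-1.5)/4);e=lambda u,v:(270+(u-1.5)/4,110+(v-1.5)/4)
print('top near',onz(D,[g(420,353),g(470,240)],.075).round(4).tolist())
print('bottom near',onz(D,[g(413,442),g(467,330)],0).round(4).tolist())
print('line edges',onz(D,[g(434,495),g(497,506)],0).round(4).tolist())
print('scene near y- top',onz(S,[e(88,148)],.075).round(4).tolist(), 'bottom far y-',onz(S,[e(163,329)],0).round(4).tolist())
print('line scene',onz(S,[e(0,250),e(0,205)],0).round(4).tolist())
E
```

```text
top near [[0.4077, 0.2523, 0.075], [0.3954, 0.1482, 0.075]]
bottom near [[0.4097, 0.2513, 0.0], [0.3936, 0.1485, 0.0]]
line edges [[0.3904, 0.2894, 0.0], [0.3537, 0.2895, -0.0]]
scene near y- top [[0.3978, 0.1418, 0.075]] bottom far y- [[0.4988, 0.133, 0.0]]
line scene [[0.3845, 0.0814, 0.0], [0.351, 0.1031, 0.0]]
```

>>> {"api": "apply_moves", "payload": {
  "deltas": [
    {"x": -0.005,"y": 0,"z": 0,"roll": 0},
    {"x": -0.01,"y": 0,"z": 0,"roll": 0},
    {"x": -0.015,"y": 0,"z": 0,"roll": 0},
    {"x": -0.02,"y": 0,"z": 0,"roll": 0},
    {"x": -0.024,"y": 0,"z": 0,"roll": 0},
    {"x": -0.028,"y": 0,"z": 0,"roll": 0},
    {"x": -0.03,"y": 0,"z": 0,"roll": 0},
    {"x": -0.032,"y": 0,"z": 0,"roll": 0},
    {"x": -0.032,"y": 0,"z": 0,"roll": 0},
    {"x": -0.032,"y": 0,"z": 0,"roll": 0},
    {"x": -0.032,"y": 0,"z": 0,"roll": 0}
  ]
}}

```text
time: 12.92
ee_pos: [0.4872, 0.1891, 0.0403]
tcp_rot: [3.142, 0.0, -0.131]
wrist_force: [0.9, -0.5, -0.2]
width: 0.0596
```

>>> {"api": "apply_moves", "payload": {
  "deltas": [
    {"x": 0.01,"y": 0,"z": 0,"roll": 0},
    {"x": 0.03,"y": 0,"z": 0,"roll": 0},
    {"x": 0.055,"y": 0,"z": 0,"roll": 0},
    {"x": 0.08,"y": 0,"z": 0,"roll": 0},
    {"x": 0.11,"y": 0,"z": -0.03,"roll": 0},
    {"x": 0.14,"y": 0,"z": -0.06,"roll": 0},
    {"x": 0.17,"y": 0,"z": -0.09,"roll": 0},
    {"x": 0.19,"y": 0,"z": -0.12,"roll": 0},
    {"x": 0.2,"y": 0,"z": -0.15,"roll": 0},
    {"x": 0.2,"y": 0,"z": -0.17,"roll": 0},
    {"x": 0.2,"y": 0,"z": -0.17,"roll": 0},
    {"x": 0.2,"y": 0,"z": -0.17,"roll": 0}
  ]
}}

```text
time: 13.92
ee_pos: [0.6864, 0.1625, 0.2112]
tcp_rot: [-3.141, -0.002, -0.131]
wrist_force: [-0.9, 0.8, -0.5]
width: 0.0599
```

```bash
python3 - <<'E'
from bench import snapshot
import cv2,pickle
s=snapshot("side");pickle.dump(s,open("pics/side15.pkl","wb"));cv2.imwrite("pics/side15.png",s["image"]);cv2.imwrite("pics/g15.png",cv2.resize(cv2.convertScaleAbs(s["image"][190:340,230:380],alpha=1.8),None,fx=4,fy=4,interpolation=2))
s=snapshot("scene");pickle.dump(s,open("pics/scene15.pkl","wb"));cv2.imwrite("pics/scene15.png",s["image"]);cv2.imwrite("pics/g16.png",cv2.resize(cv2.convertScaleAbs(s["image"][110:230,260:400],alpha=1.8),None,fx=4,fy=4,interpolation=2))
E
```

```text
(no output)
```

View pics/g15.png

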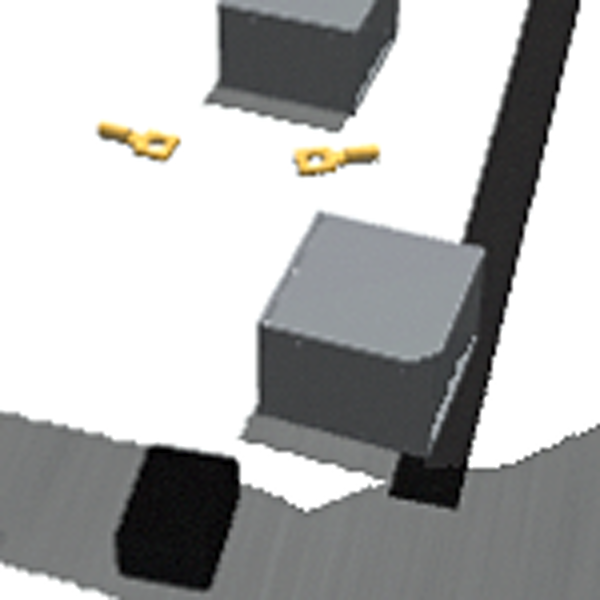

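View pics/g16.png

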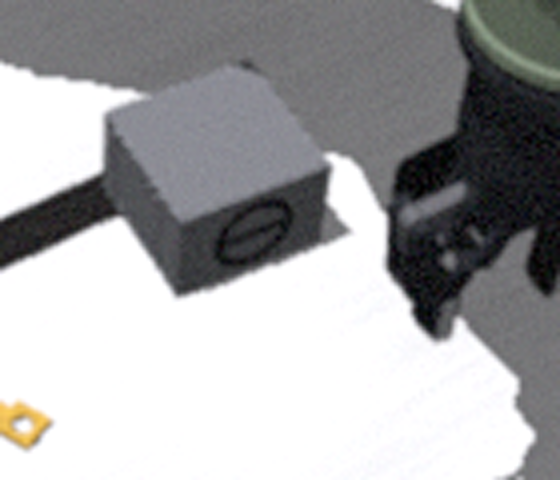

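View pics/scene15.png

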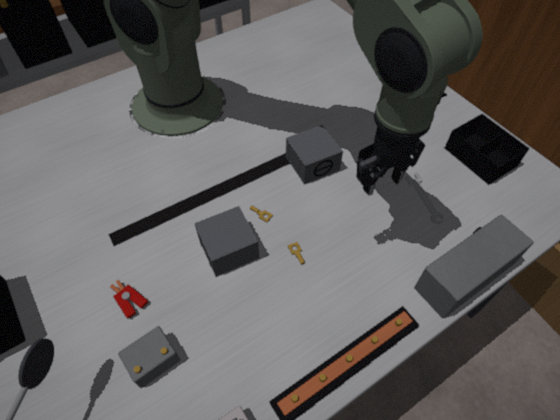

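```bash
python3 - <<'E'
from h import *;import pickle
D=pickle.load(open("pics/side15.pkl","rb"));S=pickle.load(open("pics/scene15.pkl","rb"))
g=lambda u,v:(230+(u-1.5)/4,190+(v-1.5)/4);e=lambda u,v:(260+(u-1.5)/4,110+(v-1.5)/4)
C={'S':{(-1,-1,1):(106,115),(-1,1,1):(238,66),(1,1,1):(329,168),(1,-1,1):(178,222),(1,-1,0):(179,296)},
'D':{(1,1,1):(260,322),(-1,-1,1):(485,250),(1,-1,1):(320,213),(-1,1,0):(430,455),(1,1,0):(258,410)}}
def res(p):
    x,y,a,h,z0=p;r=[]
    for cam,q,c in((S,e,C['S']),(D,g,C['D'])):
        for k,uv in c.items():
            u,v=k[0]*.054,k[1]*.055;ca,sa=np.cos(a),np.sin(a)
            r+=list(proj(cam,[x+ca*u-sa*v,y+sa*u+ca*v,z0+h*k[2]])[0]-q(*uv))
    return r
s=least_squares(res,[.43,.19,-.1,.076,0]);x,y,a=s.x[:3];rim=np.array([x-.054*np.cos(a),y-.054*np.sin(a)])
print(s.x.round(4),np.abs(s.fun).max().round(2),'rim',rim.round(4))
le=onz(D,[g(389,494),g(460,507)]);print(le.round(4).tolist())
m=np.array([.3624,-.0275]);w=-.034;d=rim-m;print('rim in line frame',(d@[np.cos(w),np.sin(w)]).round(4),(d@[-np.sin(w),np.cos(w)]).round(4))
# bystander shift check: scene before/after
A=pickle.load(open("pics/scene0.pkl","rb"))["image"];B=S["image"]
for n,(u,v,t) in dict(ring1=(297,253,16),ring2=(261,213,14),clamp=(130,298,26),pack=(149,356,34)).items():
    T=A[v-t:v+t,u-t:u+t];r=cv2.matchTemplate(B[v-t-15:v+t+15,u-t-15:u+t+15],T,cv2.TM_CCOEFF_NORMED);_,mx,_,l=cv2.minMaxLoc(r);print(n,np.array(l)-15,round(mx,3))
A=pickle.load(open("pics/side0.pkl","rb"))["image"];B=D["image"]
for n,(u,v,t) in dict(switch=(275,318,22),wrench=(201,316,34)).items():
    T=A[v-t:v+t,u-t:u+t];r=cv2.matchTemplate(B[v-t-15:v+t+15,u-t-15:u+t+15],T,cv2.TM_CCOEFF_NORMED);_,mx,_,l=cv2.minMaxLoc(r);print(n,np.array(l)-15,round(mx,3))
E
```

```text
[ 0.4211  0.1935 -0.119   0.0702  0.0013] 1.96 rim [0.3675 0.1999]
[[0.3933, 0.2893, 0.0], [0.3519, 0.2899, 0.0]]
rim in line frame -0.0026 0.2275
ring1 [0 0] 0.996
ring2 [0 0] 0.855
clamp [0 0] 0.999
pack [0 0] 0.999
switch [0 0] 0.815
wrench [-15 -12] 0.148
```

View pics/side15.png

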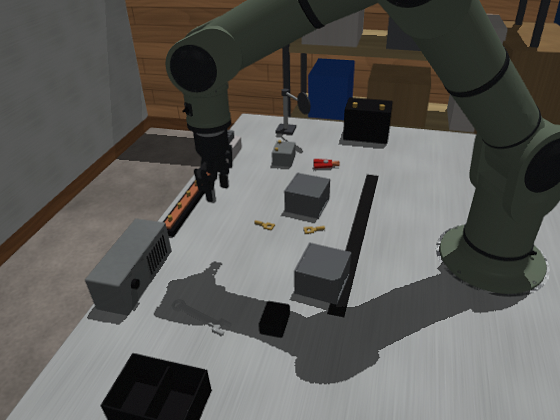

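The wrench runs from (178,303) to (220,330), the same place as at the start. It is only in the arm's shadow, which explains the poor template match. The stamped crate's rim is on the line, the other crate is well short of it, and the arm is clear of everything. I'm handing in.

```bash
python3 -c "
from bench import robot
print(robot.hand_in())"
```

```text
the job is handed in; nothing more can be done
None
```

I tipped both crates towards the robot with the fingertips, the right one first. They lie on their sides with their open ends to the robot. The left crate carries the ring stamp, so I pushed it about 10 cm to the dispatch line with two fingertips low on its underside. I then backed the arm clear and handed in at about 14 s. No verdict is reported.

**Stamped crate:** the last two-view fit puts the middle of its rim about 3 mm on the robot side of the line's centre line (22 mm allowed). It is 0.23 m along the line (0.32 m allowed) and about 0.085 rad off square.

**Other crate:** I measured its rim about 0.115 m beyond the line before the push. It looks unmoved in the last picture.

**Things on the shelf:** the two ring terminals, clamp, pack and switch showed no pixel shift against the first pictures. The matches for ring_2 and the switch were weaker (0.86 and 0.82), probably because of shadows.

**Checks that failed or disagreed:**
- The automatic match for the wrench failed because it lay in the arm's shadow; I could only confirm by eye that it is where it started.
- The fits gave the lying crates a height of about 70 mm, with corners measured at 72–74 mm, against the true 76 mm. I put this down to calibration and pixel-reading error.
- The first move call was refused because its rows were incomplete; nothing moved.

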